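# Bring the connector before the viewer's camera and hold it at the click

## Task

Raise the bench viewer's folded-down screen by its grip bar until it stands upright, square to the bed, and let go of it (its stiff hinge keeps it there). Then take the carriage's black finger knob and slide the carriage along its rail until it clicks home on the sprung ball of the camera block - the one with the round lens barrel, not the finned lamp block, whose own click you may have to push through - so that the connector faces the lens, and finish there with the fingers still gripping the knob and holding the carriage still in that notch. Leave the loose things round the viewer where they are.

Things in the scene. Friction and masses are not known exactly. Their poses are not given: they have to be found in the camera images.
- viewer: Bench viewer, fixed: grey bed 160 mm deep (its x) by 290 mm long (its y), bed top 24 mm up. Origin: centre of the underside, on the worktop. x points to its rear, away from the robot; y along the rail, to the left seen from the robot. Steel rail at x = -25 mm, behind it a bar with two clamped blocks at x = 27 mm, at the rear a box, x = 44 to 80 mm, 214 mm long, 78 mm high.
- screen_hinge (a point): Middle of the screen's hinge line (along the viewer's y): x = 50 mm, y = 0, z = 85 mm in the viewer's frame. The grip bar's axis stands at this point + 128 mm x (-cos(angle) along the viewer's x, +sin(angle) upwards).
- screen (a joint): Opening angle of the flat screen (84 x 204 x 11 mm) on its stiff rear hinge, rad: 0 folded down level over the carriage's path, 1.571 upright, square to the bed, stop at 2.3. Starts 0.3 to 0.6 open. Stays where it is left; turning it takes about 5 to 6 N at the grip bar.
- screen_bar (a point): Middle of the grip bar on the screen's free edge: round steel bar, 10 mm diameter, 112 mm long along the viewer's y, 128 mm from the hinge line and 40 mm off the screen's edge, on 8 mm stems at y = +-50 mm. Fingers can straddle it from above between the stems; being round, it turns between them as the screen swings.
- carriage (a joint): Position of the carriage on the rail, m: the y of its centre in the viewer's frame, + to the left, stops at +-0.112. Starts at the right, -0.112 to -0.090. Drag about 1.5 N, about 3 N on the ramps within 18 mm of a ball, then a snap into the notch, and 7 to 9 N to push out of it.
- carriage_knob (a point): Upright round black knob on the carriage's front tongue, 18 mm diameter, 44 to 78 mm above the worktop; this point is on its axis, 64 mm up, at x = -62 mm in the viewer's frame, on the carriage's centre line. Below it the tongue (30 mm along the rail, top 44 mm), behind it the deck (x = -48 to -2 mm, 54 mm along the rail, top 47 mm). Free to both sides along the rail.
- carriage_nest (a point): Nest on the carriage with a cream connector fixed in it: x = -14 mm in the viewer's frame, 54 mm up, on the carriage's centre line. In line with it a V notch is cut in the carriage's rear edge: 9 mm between crests, 4 mm deep, with gentle outer ramps to 18 mm from its middle. A ball between the crests draws the carriage to the middle with up to 7 N, also when the knob is let go.
- camera_block: Camera block on the rear bar, fixed: dark, 36 mm along the rail, 30 mm deep, top 71 mm up, round lens barrel (19 mm) towards the robot, one clamp screw on top. Origin: its foot's centre, 34 mm up, x = 27 mm in the viewer's frame, axes as the viewer's; its y lies in -40 to -15 or 40 to 75 mm, the lamp block in the other. Its 8 mm sprung ball sits under the lens at its y = 0.
- lamp_block: Lamp block on the same bar, fixed: dark, 50 mm along the rail, 30 mm deep, flat white rectangular window towards the robot, cooling fins on top (77 mm up). Origin and axes as for the camera block. Its own sprung ball gives the same click at its y = 0: not the place wanted.
- nut_dish: Bystander: round grey dish with nuts, 63 mm across, 22 mm high, in front of the viewer. Origin: centre of its underside.
- loupe: Bystander: black eye loupe, 41 mm across, 30 mm high. Origin: centre of its underside.
- clear_box: Bystander: clear flat box of samples, 45 x 63 x 22 mm. Origin: centre of its underside.
- tweezers: Bystander: steel tweezers lying flat, 125 mm long. Origin: centre of the underside.
- spare_connector: Bystander: cream-coloured loose connector, 18 x 33 x 13 mm. Origin: centre of its underside.
- swab_jar: Bystander: jar of swabs, 49 mm across, 88 mm high, left of the viewer. Origin: centre of its underside.
- marker: Bystander: grey marker pen lying flat, 126 mm long. Origin: centre of its underside.

How it is judged:
By the outcome, as a careful person would: the job done as asked, in the order asked, and still so for the second after the job is handed in, while the arm keeps its last pose, push and grip.
It also fails if it takes over 58 s, if anything falls off the work surface, if the arm or the gripper's body presses on something with over 40 N, if the wrist force passes 120 N, or if a joint passes its speed limit or range.

## Robot

A 6-joint arm with a two-finger parallel gripper is mounted at the origin on the work surface; the furniture and walls round the work are solid. World frame = base frame: x ahead of the robot, y to its left, z up, the work surface at z = 0. Lengths are in m, angles in rad, forces in N, time in s.
With the tool pointing down it reaches from about 0.275 to 0.85 m from the base axis. Payload 5.2 kg.
Tool frame: the origin (TCP) lies between the finger pads, 19 mm behind the fingertips; this is the grasp point; z points along the fingers, y is the line along which they close (so a half turn about z gives the same grasp; the last joint's range is limited). The gripper opens to 85 mm and grips with 20 to 120 N. Pads are 22 mm wide; open, the fingers measure 114 mm over their backs; the gripper's body (76 mm by 85 mm) begins 54 mm behind the grasp point. The pads swing forward as they close: fully open they stand 13 mm farther back than shut.
Start: joints at [0.916, 0.259, 1.535, -0, 1.348, -0.203], TCP at [0.24, 0.495, 0.25] pointing down, gripper open.
Joint ranges: [-3.14, 3.14], [-0.91, 2.08], [0.19, 2.58], [-1.22, 4.36], [0.22, 2.71], [-3.12, 3.12]. Speed limits (rad/s): [2.57, 2.57, 3.14, 3.14, 3.14, 3.14].

## Interface

Orientations are given as [roll, pitch, yaw] about the fixed x, y, z axes, in that order (R = Rz(yaw) Ry(pitch) Rx(roll)).
In Python, from cell import * gives the robot as it stands. The module is installed in compiled form; this text tells all that it offers.
- The arm moves only by the shell command python3 -m inch 'ROWS'. ROWS is JSON, a list of rows, each an object with "fingers": the opening, from 0 (shut) to 1 (fully open); "offset": the shift along the tool's x, y, z in cm, a list of three; "twist": the turn, a rotation vector about the tool's x, y, z in rad, a list of three. A call has 1 to 12 rows; each row shifts and turns the commanded pose from where the row before left it, along the tool's axes as they then stand; what a row does not reach is not made up. A row lasts 1/12 s, in which the tool goes at most 41.7 mm and 7.16 degrees, less where a joint would pass 70% of its speed; a pose out of reach is approached as far as the arm can. A call with a gripper value outside its range is refused whole. The fingers move at their own pace and stop on an object; the grip force is fixed at half the most. Time passes only in rows, so rows that do not move let the fingers close. It gives the time, the measured TCP pose, the force, the opening and the grip force at its end, in the units of the state.
- state(): the state, without advancing time (a new reading comes with each control period).
- snapshot(name): name is "scene" or "top"; returns (picture, depth): 420x560x3 uint8, red, green, blue; 420x560 float32, m along the optical axis (not along the pixel's ray), 0 where there is no reading.
- camera_params(name): a dict with "K" (3x3 intrinsics, pixels), "k1" (the pictures are not rectified: a ray, as slopes to the right and down, at radius r is drawn at 1 + k1 r^2 times it, then the intrinsics apply), "camera_from_world" (4x4, takes a point from world to camera coordinates). Camera axes: x right, y down, z forward; pixel columns grow to the right and rows downward; lengths in m; the calibration is good to about 2 mm. A picture is of the moment at which its call begins. camera_params takes no time and is no camera call.
- finish_job(): hands the job in; it is judged then, once.
The state is a dict: "time": time; "joints": joint angles; "dq": joint speeds; "tau": joint torques, N m; "eef_pos": TCP position; "tcp_rot": TCP orientation; "force": force on the tool from outside, world axes, zero at the start; "torque": the same for the moment, N m; "finger_gap": opening from 0.0 (shut) to 1.0 (fully open); "grip_force": force on a finger pad.
Only numpy, scipy, OpenCV 4.12 (cv2) and the standard library are available. Lean on these libraries where they do the work, as an engineer would, in place of code of your own. Each camera call takes 0.05 s, during which the arm holds its last target. There are 200 camera calls.

## Working session

There is one attempt and no reset: what is moved stays moved. The work goes in short steps, Python scripts to look and compute and a shell command to move; the robot and the scene stay as the last step left them, time stands still between calls to the robot, and variables do not carry over. Pictures are saved under pics/ and viewed, at most 10 in all, crops included, and the job is handed in when it is done.

```bash
mkdir -p pics; cat > h.py <<'E'
from cell import *
import numpy as np, cv2
def snap(n,f):
    p,d=snapshot(n); cv2.imwrite(f'pics/{f}.png',p[:,:,::-1]); np.savez(f'pics/{f}.npz',p=p,d=d); return p,d
def world(n,u,v,d):
    c=camera_params(n);K=np.array(c["K"]);T=np.linalg.inv(np.array(c["camera_from_world"]))
    q=cv2.undistortPoints(np.array([[[u,v]]],float),K,np.array([c["k1"],0,0,0.]))[0,0] if np.isscalar(u) else cv2.undistortPoints(np.stack([u,v],-1).reshape(-1,1,2).astype(float),K,np.array([c["k1"],0,0,0.]))[:,0].T
    P=np.array([q[0]*d,q[1]*d,d,np.ones_like(d)]); return (T@P)[:3]
def cloud(n,d):
    v,u=np.nonzero(d>0); return u,v,world(n,u,v,d[v,u])
E
python3 - <<'E'
from h import *
print(state())
for n in("scene","top"):
    snap(n,n+"0"); print(camera_params(n))
a=[cv2.imread(f'pics/{n}0.png') for n in("scene","top")]
E
```

```text
{'time': 0.0, 'joints': array([ 9.16166454e-01,  2.59355023e-01,  1.53608697e+00,  5.01211321e-05,
        1.34798966e+00, -2.02805951e-01]), 'dq': array([-0.00136322, -0.00096595, -0.0004206 , -0.00105974,  0.00179484,
        0.0024772 ]), 'tau': array([-4.04480006e-04, -4.46026146e+01, -2.90571320e+01, -1.60463255e-04,
        1.10410951e-02,  1.11699535e-05]), 'eef_pos': array([0.2397972 , 0.49442945, 0.24916663]), 'tcp_rot': array([-3.13980118e+00, -4.18270011e-04,  2.68975724e+00]), 'force': array([ 0.36099249, -0.19601432, -0.46643158]), 'torque': array([-0.04328341, -0.02955821, -0.01818373]), 'grip_force': 0.0, 'finger_gap': 0.9963903442798185}
{'K': array([[531.29584487,   0.        , 270.52685484],
       [  0.        , 531.29584487, 200.30862837],
       [  0.        ,   0.        ,   1.        ]]), 'k1': -0.11331243075384538, 'camera_from_world': array([[-0.554988  , -0.83142077, -0.02697821,  0.27353514],
       [-0.31558294,  0.24044245, -0.91792965,  0.19596213],
       [ 0.76967248, -0.50092607, -0.39582488,  0.7101906 ],
       [ 0.        ,  0.        ,  0.        ,  1.        ]])}
{'K': array([[458.9378307 ,   0.        , 278.56089879],
       [  0.        , 458.9378307 , 207.59075275],
       [  0.        ,   0.        ,   1.        ]]), 'k1': -0.020736000223108, 'camera_from_world': array([[ 0.00733006, -0.9999618 ,  0.00476202,  0.02836618],
       [-0.99886544, -0.00754594, -0.0470202 ,  0.43300946],
       [ 0.04705434, -0.00441195, -0.99888259,  1.00808271],
       [ 0.        ,  0.        ,  0.        ,  1.        ]])}
```

View pics/scene0.png

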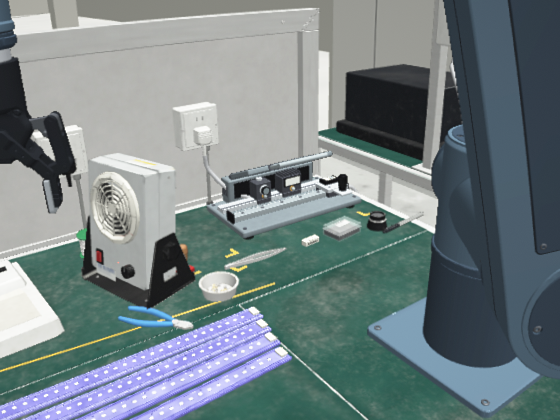

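View pics/top0.png

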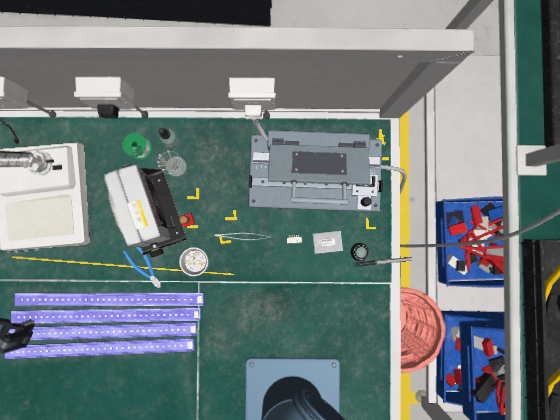

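The scene view shows the round lens barrel at about (262,188) and the lit lamp window at about (290,184), with the black knob at (342,182). The top view shows the viewer around (316,170), with the grip bar at (320,200) and the knob at (366,202). Next I'll measure and look at enlarged crops.

```bash
python3 - <<'E'
from h import *
p,d=[np.load('pics/top0.npz')[k] for k in 'pd']; q,e=[np.load('pics/scene0.npz')[k] for k in 'pd']
cv2.imwrite('pics/c1.png',cv2.resize(p[115:220,235:415,::-1],None,fx=4.4,fy=4.4,interpolation=cv2.INTER_CUBIC))
cv2.imwrite('pics/c2.png',cv2.resize(q[135:245,195:365,::-1],None,fx=4.6,fy=4.6,interpolation=cv2.INTER_CUBIC))
for n,dd in(("top",d),("scene",e)):
    u,v,P=cloud(n,dd)
    m=(P[0]>.4)&(P[0]<.68)&(P[1]>-.25)&(P[1]<.2)&(P[2]>.019)&(P[2]<.029)
    r=cv2.minAreaRect(P[:2,m].T.astype(np.float32)); print(n,'bed',m.sum(),r,np.median(P[2,m]))
    np.savez(f'pics/cl_{n}.npz',u=u,v=v,P=P)
E
```

```text
top bed 3061 ((0.5463272929191589, -0.01890420913696289), (0.43913552165031433, 0.23303280770778656), 88.78108215332031) 0.024080278131692445
scene bed 2578 ((0.5439316630363464, -0.04862512648105621), (0.37906134128570557, 0.23356471955776215), 88.0665283203125) 0.024446818706877232
```

View pics/c1.png

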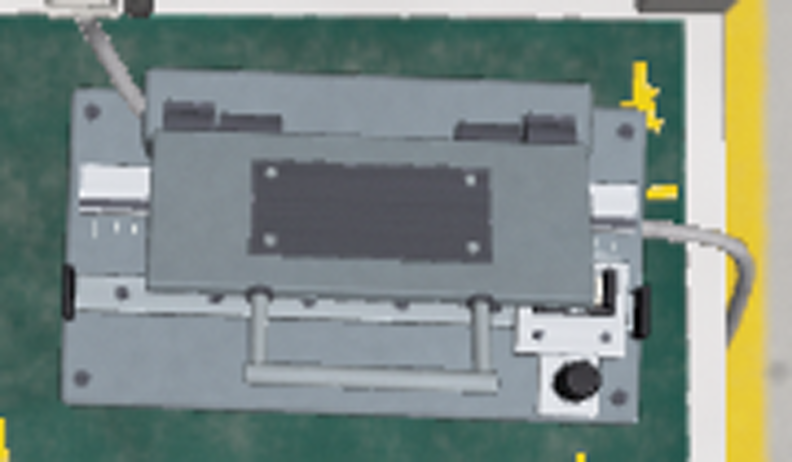

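View pics/c2.png

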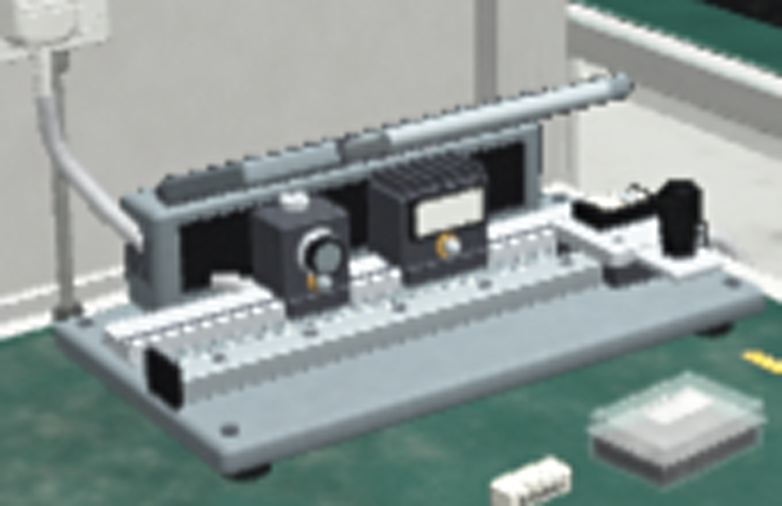

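```bash
cat > m.py <<'E'
from h import *
def ray(n,u,v,nrm,off):
    o=world(n,u,v,1e-9); w=world(n,u,v,1.)-o
    return o+w*(off-o@nrm)/(w@nrm)
Z=np.array([0,0,1.])
E
python3 - <<'E'
from m import *
c1=lambda a,b:((a+.5)/4.4-.5+235,(b+.5)/4.4-.5+115)
c2=lambda a,b:((a+.5)/4.6-.5+195,(b+.5)/4.6-.5+135)
C=np.array([ray("top",*c1(*k),Z,.024) for k in((76,90),(645,110),(637,422),(65,402))])
print(C.round(4)); ctr=C.mean(0)
y=(C[0]+C[3]-C[1]-C[2])[:2]; x=(C[0]+C[1]-C[2]-C[3])[:2]
print('len',np.linalg.norm(y)/2,np.linalg.norm(x)/2,'yaw',np.arctan2(-y[0],y[1]),np.arctan2(x[1],x[0]))
B=np.array([ray("scene",*c2(*k),Z,.024) for k in((62,325),(228,472),(768,296))]);print('scene corners',B.round(4))
yaw=np.arctan2(-y[0],y[1]); X=np.array([np.cos(yaw),np.sin(yaw),0]);Y=np.array([-np.sin(yaw),np.cos(yaw),0]);ctr[2]=0
print('ctr',ctr,'yaw',yaw)
V=lambda P:np.array([(P-ctr)@X,(P-ctr)@Y,P[2]]).round(4)
for nm,k,xo in(('cam lens',(326,255),.010),('cam ball',(324,283),.012),('lamp win',(449,212),.012),('lamp ball',(452,246),.012),('cam front-left',(290,313),.012),('cam front right',(349,300),.012),('lamp fl',(405,285),.012),('lamp fr',(486,263),.012)):
    print(nm,V(ray("scene",*c2(*k),X,xo+ctr@X)))
print('knob top',V(ray("top",*c1(577,380),Z,.078)),'scene',V(ray("scene",*c2(682,185),Z,.078)),V(ray("scene",*c2(681,220),X,-.066+ctr@X)))
for n in("top","scene"):
    f=np.load(f'pics/cl_{n}.npz');P=f['P'].T-ctr
    Q=np.c_[P@X,P@Y,P[:,2]]
    np.save(f'pics/v_{n}.npy',Q)
    m=(abs(Q[:,1])<.045)&(Q[:,0]>-.09)&(Q[:,0]<-.05)&(Q[:,2]>.07)&(Q[:,2]<.2)
    print(n,'bar',m.sum(),np.median(Q[m],0),Q[m].min(0),Q[m].max(0))
    m=(abs(Q[:,1])<.09)&(Q[:,0]>-.06)&(Q[:,0]<.045)&(Q[:,2]>.08)&(Q[:,2]<.2)
    if m.sum()>20:
        k=np.polyfit(Q[m,0],Q[m,2],1);print('screen',m.sum(),k,np.arctan(-k[0]))
E
```

```text
[[ 0.5918  0.0917  0.024 ]
 [ 0.5842 -0.194   0.024 ]
 [ 0.4274 -0.1894  0.024 ]
 [ 0.4352  0.0955  0.024 ]]
len 0.2854083225455514 0.1567803881578151 yaw -0.027024395181509203 -0.027010847074907907
scene corners [[ 0.5886  0.0921  0.024 ]
 [ 0.4187  0.1066  0.024 ]
 [ 0.4205 -0.1833  0.024 ]]
ctr [ 0.50963783 -0.04906996  0.        ] yaw -0.027024395181509203
cam lens [0.01   0.0414 0.0554]
cam ball [0.012  0.0418 0.0412]
lamp win [ 0.012  -0.0266  0.0598]
lamp ball [ 0.012  -0.028   0.0425]
cam front-left [0.012  0.06   0.0311]
cam front right [0.012  0.0288 0.0296]
lamp fl [ 0.012  -0.0016  0.0294]
lamp fr [ 0.012  -0.0472  0.0294]
knob top [-0.0622 -0.1016  0.078 ] scene [-0.0609 -0.1042  0.078 ] [-0.066  -0.0999  0.0637]
top bar 233 [-0.06834202 -0.00091719  0.13758599] [-0.07305051 -0.04414827  0.13300965] [-0.06294469  0.04377187  0.14219735]
screen 3344 [-0.37896544  0.11190926] 0.36224268092321044
scene bar 206 [-0.07076338  0.00171829  0.13616865] [-0.07519578 -0.04495889  0.12843702] [-0.06418499  0.04486587  0.13983758]
screen 243 [-0.24799093  0.11170078] 0.24308687781309885
```

```bash
python3 - <<'E'
from h import *
for n in("top","scene"):
    P=np.load(f'pics/cl_{n}.npz')['P']
    for nm,(a,b,c,d) in dict(blower=(.3,.62,.17,.42),wall=(.58,.75,-.2,.1)).items():
        m=(P[0]>a)&(P[0]<b)&(P[1]>c)&(P[1]<d)
        if nm=='blower':
            print(n,nm,'zmax',P[2,m].max()); m&=P[2]>.06; print(P[:,m].min(1),P[:,m].max(1))
        else:
            for z in(.06,.12,.18,.24,.30):
                k=m&(abs(P[2]-z)<.03); print(z,k.sum(),P[0,k].min() if k.any() else 0)
E
```

```text
top blower zmax 0.22744130534783025
[0.3260014  0.23857557 0.06004053] [0.61998812 0.39898647 0.22744131]
0.06 1449 0.5800096895728397
0.12 1207 0.5908254015206291
0.18 1849 0.5943371486503853
0.24 2824 0.6159572219952972
0.3 1253 0.6366058778998874
scene blower zmax 0.22682469838577612
[0.32451366 0.24722685 0.06001159] [0.61999787 0.39968986 0.2268247 ]
0.06 2154 0.5800106461178436
0.12 2870 0.5906109805868655
0.18 3028 0.5924768699367438
0.24 3498 0.6142984060413202
0.3 3605 0.635132039829226
```

```bash
python3 -m inch '[{"fingers":0.4,"offset":[0,0,-0.5],"twist":[0,0,0.115]},{"fingers":0.4,"offset":[0,0,-0.5],"twist":[0,0,0.115]},{"fingers":0.4,"offset":[0,0,-0.5],"twist":[0,0,0.115]},{"fingers":0.4,"offset":[0,0,-0.5],"twist":[0,0,0.115]},{"fingers":0.4,"offset":[0,0,-0.5],"twist":[0,0,0.115]},{"fingers":0.4,"offset":[0,0,-0.5],"twist":[0,0,0.115]},{"fingers":0.4,"offset":[0,0,-0.5],"twist":[0,0,0.115]},{"fingers":0.4,"offset":[0,0,-0.5],"twist":[0,0,0.115]},{"fingers":0.4,"offset":[0,0,-0.5],"twist":[0,0,0.115]},{"fingers":0.4,"offset":[0,0,-0.5],"twist":[0,0,0.11]},{"fingers":0.4,"offset":[0,0,0],"twist":[0,0,0]}]'
```

```text
time: 1.02
eef_pos: [0.2403, 0.495, 0.3006]
tcp_rot: [3.141, -0.001, 1.541]
force: [-0.2, -0.2, -0.3]
finger_gap: 0.401
grip_force: 0.0
```

```bash
python3 -m inch '[{"fingers":0.4,"offset":[-3.4,1.3,0],"twist":[0,0,0]},{"fingers":0.4,"offset":[-3.4,1.3,0],"twist":[0,0,0]},{"fingers":0.4,"offset":[-3.4,1.3,0],"twist":[0,0,0]},{"fingers":0.4,"offset":[-3.4,1.3,0],"twist":[0,0,0]},{"fingers":0.4,"offset":[-3.4,1.3,0],"twist":[0,0,0]},{"fingers":0.4,"offset":[-3.4,1.3,0],"twist":[0,0,0]},{"fingers":0.4,"offset":[-3.4,1.3,0],"twist":[0,0,0]},{"fingers":0.4,"offset":[-3.4,1.3,0],"twist":[0,0,0]},{"fingers":0.4,"offset":[-3.4,1.3,0],"twist":[0,0,0]},{"fingers":0.4,"offset":[-3.4,1.3,0],"twist":[0,0,0]},{"fingers":0.4,"offset":[-3.4,1.3,0],"twist":[0,0,0]},{"fingers":0.4,"offset":[-3.4,1.3,0],"twist":[0,0,0]}]'; python3 -m inch '[{"fingers":0.4,"offset":[-3.2,1.5,0],"twist":[0,0,0]},{"fingers":0.4,"offset":[-3.2,1.5,0],"twist":[0,0,0]},{"fingers":0.4,"offset":[-3.2,1.5,0],"twist":[0,0,0]},{"fingers":0.4,"offset":[-3.2,1.5,0],"twist":[0,0,0]},{"fingers":0.4,"offset":[0,0,2.5],"twist":[0,0,0]},{"fingers":0.4,"offset":[0,0,2.5],"twist":[0,0,0]},{"fingers":0.4,"offset":[0,0,2.5],"twist":[0,0,0]},{"fingers":0.4,"offset":[0,0,0],"twist":[0,0,0]},{"fingers":0.4,"offset":[0,0,0],"twist":[0,0,0]}]'
```

```text
time: 2.02
eef_pos: [0.3853, 0.0812, 0.2997]
tcp_rot: [-3.141, -0.0, 1.549]
force: [0.5, 1.5, 0.3]
finger_gap: 0.4
grip_force: 0.0
time: 2.77
eef_pos: [0.4411, -0.0463, 0.224]
tcp_rot: [-3.138, -0.001, 1.547]
force: [0.3, 0.4, 0.9]
finger_gap: 0.401
grip_force: 0.0
```

```bash
python3 -m inch '[{"fingers":0.4,"offset":[0,0,2],"twist":[0,0,0]},{"fingers":0.4,"offset":[0,0,2],"twist":[0,0,0]},{"fingers":0.4,"offset":[0,0,2],"twist":[0,0,0]},{"fingers":0.4,"offset":[0,0,1.4],"twist":[0,0,0]},{"fingers":0.4,"offset":[0,0,1.4],"twist":[0,0,0]},{"fingers":0,"offset":[0,0,0],"twist":[0,0,0]},{"fingers":0,"offset":[0,0,0],"twist":[0,0,0]},{"fingers":0,"offset":[0,0,0],"twist":[0,0,0]},{"fingers":0,"offset":[0,0,0],"twist":[0,0,0]},{"fingers":0,"offset":[0,0,0],"twist":[0,0,0]},{"fingers":0,"offset":[0,0,0],"twist":[0,0,0]}]'
```

```text
time: 3.68
eef_pos: [0.4417, -0.0466, 0.138]
tcp_rot: [-3.141, 0.0, 1.545]
force: [-4.2, -0.4, 2.5]
finger_gap: 0.087
grip_force: 58.9
```

```bash
python3 -m inch '[{"fingers":0,"offset":[0,0.54,-1.16],"twist":[0,0,0]},{"fingers":0,"offset":[0,0.65,-1.10],"twist":[0,0,0]},{"fingers":0,"offset":[0,0.76,-1.03],"twist":[0,0,0]},{"fingers":0,"offset":[0,0.86,-0.95],"twist":[0,0,0]},{"fingers":0,"offset":[0,0.95,-0.86],"twist":[0,0,0]},{"fingers":0,"offset":[0,0,0],"twist":[0,0,0]}]'; python3 -m inch '[{"fingers":0,"offset":[0,1.03,-0.76],"twist":[0,0,0]},{"fingers":0,"offset":[0,1.10,-0.65],"twist":[0,0,0]},{"fingers":0,"offset":[0,1.16,-0.54],"twist":[0,0,0]},{"fingers":0,"offset":[0,1.21,-0.42],"twist":[0,0,0]},{"fingers":0,"offset":[0,0,0],"twist":[0,0,0]},{"fingers":0,"offset":[0,0,0],"twist":[0,0,0]}]'
```

```text
time: 4.18
eef_pos: [0.4786, -0.0476, 0.1903]
tcp_rot: [-3.138, 0.001, 1.546]
force: [-11.9, 0.5, 16.2]
finger_gap: 0.085
grip_force: 59.8
time: 4.68
eef_pos: [0.5255, -0.0491, 0.2165]
tcp_rot: [3.138, 0.002, 1.546]
force: [-9.3, 1.0, 21.5]
finger_gap: 0.09
grip_force: 60.6
```

```bash
python3 - <<'E'
from m import *
ctr=np.array([.50964,-.04907,0]);w=-.027
X=np.array([np.cos(w),np.sin(w),0]);Y=np.array([-np.sin(w),np.cos(w),0])
print((state()['eef_pos']-ctr)@X)
p,d=snap("scene","s1");snap("top","t1")
u,v,P=cloud("scene",d);Q=P.T-ctr;Q=np.c_[Q@X,Q@Y,P[2]]
for y0,y1 in((-.095,-.03),(.03,.095)):
    m=(Q[:,1]>y0)&(Q[:,1]<y1)&(Q[:,0]>-.02)&(Q[:,0]<.06)&(Q[:,2]>.1)&(Q[:,2]<.165)
    k=np.polyfit(Q[m,2],Q[m,0],1);print(m.sum(),k,'angle',np.pi/2+np.arctan(k[0]))
s=np.hstack([cv2.imread('pics/s1.png')[60:260,150:420],cv2.imread('pics/t1.png')[80:280,200:450]])
cv2.imwrite('pics/s1c.png',cv2.resize(s,None,fx=1.5,fy=1.5))
E
```

```text
0.015830218156930257Traceback (most recent call last):
  File "<stdin>", line 9, in <module>
    raise TypeError("expected non-empty vector for x")
TypeError: expected non-empty vector for x
```

```bash
python3 - <<'E'
from h import *
p,d=snap("scene","s1");p2,d2=snap("top","t1")
print([ (d[v,u]).round(3) for u,v in((250,160),(290,150),(270,170),(262,188))])
s=np.hstack([p[60:260,150:420],p2[80:280,200:450]])[:,:,::-1]
cv2.imwrite('pics/s1c.png',cv2.resize(s,None,fx=1.5,fy=1.5))
E
```

```text
[np.float32(1.08), np.float32(0.549), np.float32(1.135), np.float32(1.085)]
```

View pics/s1c.png

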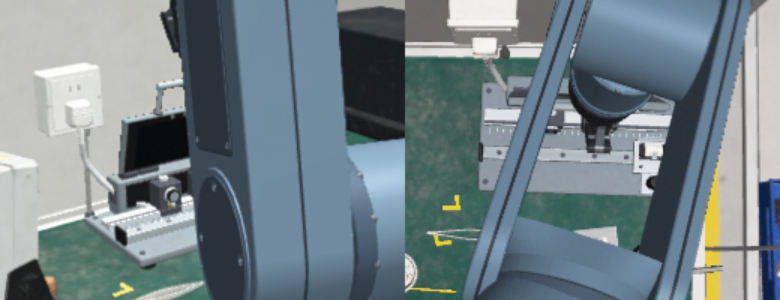

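```bash
python3 -m inch '[{"fingers":0,"offset":[0,0,-0.4],"twist":[0,0,0]},{"fingers":0,"offset":[0,0.9,-0.24],"twist":[0,0,0]},{"fingers":0,"offset":[0,0.9,-0.17],"twist":[0,0,0]},{"fingers":0,"offset":[0,0.9,-0.1],"twist":[0,0,0]},{"fingers":0,"offset":[0,0.8,-0.02],"twist":[0,0,0]},{"fingers":0,"offset":[0,0,0],"twist":[0,0,0]},{"fingers":0,"offset":[0,0,0],"twist":[0,0,0]},{"fingers":0,"offset":[0,0,0],"twist":[0,0,0]}]'
cat > ang.py <<'E'
from m import *
import sys
ctr=np.array([.50964,-.04907,0]);w=-.027
X=np.array([np.cos(w),np.sin(w),0]);Y=np.array([-np.sin(w),np.cos(w),0])
print('tcp x',(state()['eef_pos']-ctr)@X)
for n in("scene","top"):
    p,d=snap(n,n+sys.argv[1])
    u,v,P=cloud(n,d);Q=P.T-ctr;Q=np.c_[Q@X,Q@Y,P[2]]
    m=(Q[:,1]>.025)&(Q[:,1]<.1)&(Q[:,0]>.0)&(Q[:,0]<.09)&(Q[:,2]>.1)&(Q[:,2]<.17)
    if n=="scene" and m.sum()>20:
        k=np.polyfit(Q[m,2],Q[m,0],1);r=Q[m,0]-np.polyval(k,Q[m,2]);g=abs(r)<.004
        k=np.polyfit(Q[m][g,2],Q[m][g,0],1);print(n,m.sum(),g.sum(),'angle',np.pi/2+np.arctan(k[0]),'x mean',Q[m,0].mean(),Q[m].min(0),Q[m].max(0))
    m=(abs(Q[:,1])<.11)&(Q[:,0]>.0)&(Q[:,0]<.1)&(Q[:,2]>.2)&(Q[:,2]<.222)
    if m.any():print(n,'bar',m.sum(),np.median(Q[m],0),Q[m].min(0),Q[m].max(0))
E
python3 ang.py 2
```

```text
time: 5.55
eef_pos: [0.56, -0.05, 0.2224]
tcp_rot: [3.14, 0.001, 1.545]
force: [-3.9, -0.5, 5.4]
finger_gap: 0.09
grip_force: 60.5
tcp x 0.05034719766180527
scene 1057 1037 angle 1.5751606017834499 x mean 0.045420758462595065 [0.04034028 0.02500735 0.10017566] [0.05104758 0.09989568 0.16997677]
scene bar 160 [0.04832965 0.03284917 0.2145802 ] [0.03897313 0.00506652 0.20023783] [0.06264529 0.05828751 0.22167442]
top bar 137 [0.04884525 0.02805335 0.21704035] [ 0.04004316 -0.05502004  0.20207199] [0.05501395 0.0508975  0.22133937]
```

```bash
python3 -m inch '[{"fingers":0.4,"offset":[0,0,0],"twist":[0,0,0]},{"fingers":0.4,"offset":[0,0,0],"twist":[0,0,0]},{"fingers":0.4,"offset":[0,0,0],"twist":[0,0,0]},{"fingers":0.4,"offset":[0,0,-1.5],"twist":[0,0,0]},{"fingers":0.4,"offset":[0,0,-2],"twist":[0,0,0]},{"fingers":0.4,"offset":[0,0,-3],"twist":[0,0,0]},{"fingers":0.4,"offset":[0,0,-2],"twist":[0,0,0]},{"fingers":0.4,"offset":[0,-3,0],"twist":[0,0,0]},{"fingers":0.4,"offset":[0,-3.5,0],"twist":[0,0,0]},{"fingers":0.4,"offset":[0,-3.5,0],"twist":[0,0,0]},{"fingers":0.4,"offset":[0,-3,0],"twist":[0,0,0]},{"fingers":0.4,"offset":[0,0,0],"twist":[0,0,0]}]'; python3 ang.py 3
```

```text
time: 6.65
eef_pos: [0.4253, -0.0452, 0.3061]
tcp_rot: [-3.14, -0.0, 1.545]
force: [0.5, 0.8, 0.6]
finger_gap: 0.4
grip_force: 0.0
tcp x -0.08446049741659682
scene 1063 1041 angle 1.5780102512445098 x mean 0.0454234430340968 [0.04010648 0.02507393 0.1000149 ] [0.05111685 0.09984589 0.16995646]
scene bar 181 [0.04863786 0.02708692 0.2148232 ] [ 0.04293124 -0.01747417  0.20037929] [0.05496    0.05846839 0.21969318]
top bar 116 [0.04978991 0.04032236 0.21699437] [0.0453919  0.01912333 0.20197713] [0.05562223 0.05658112 0.22082077]
```

```bash
python3 -m inch '[{"fingers":0.5,"offset":[0,0,0],"twist":[0,0,0.121]},{"fingers":0.5,"offset":[0,0,0],"twist":[0,0,0.121]},{"fingers":0.5,"offset":[0,0,0],"twist":[0,0,0.121]},{"fingers":0.5,"offset":[0,0,0],"twist":[0,0,0.121]},{"fingers":0.5,"offset":[0,0,0],"twist":[0,0,0.121]},{"fingers":0.5,"offset":[0,0,0],"twist":[0,0,0.121]},{"fingers":0.5,"offset":[0,0,0],"twist":[0,0,0.121]},{"fingers":0.5,"offset":[0,0,0],"twist":[0,0,0.121]},{"fingers":0.5,"offset":[0,0,0],"twist":[0,0,0.121]},{"fingers":0.5,"offset":[0,0,0],"twist":[0,0,0.121]},{"fingers":0.5,"offset":[0,0,0],"twist":[0,0,0.121]},{"fingers":0.5,"offset":[0,0,0],"twist":[0,0,0.121]}]'; python3 -m inch '[{"fingers":0.5,"offset":[0,0,0],"twist":[0,0,0.12]},{"fingers":0.5,"offset":[0.75,3.5,0],"twist":[0,0,0]},{"fingers":0.5,"offset":[0.75,3.5,0],"twist":[0,0,0]},{"fingers":0.5,"offset":[0.75,3.4,0],"twist":[0,0,0]},{"fingers":0.5,"offset":[0,0,3.5],"twist":[0,0,0]},{"fingers":0.5,"offset":[0,0,3.5],"twist":[0,0,0]},{"fingers":0.5,"offset":[0,0,3.5],"twist":[0,0,0]},{"fingers":0.5,"offset":[0,0,2.5],"twist":[0,0,0]},{"fingers":0.5,"offset":[0,0,0],"twist":[0,0,0]},{"fingers":0.5,"offset":[0,0,0],"twist":[0,0,0]}]'
```

```text
time: 7.75
eef_pos: [0.4314, -0.0465, 0.3059]
tcp_rot: [-3.142, -0.001, 0.087]
force: [0.7, -0.0, -0.0]
finger_gap: 0.503
grip_force: 0.0
time: 8.58
eef_pos: [0.4498, -0.1509, 0.1751]
tcp_rot: [-3.14, 0.002, -0.027]
force: [0.0, 0.0, 0.3]
finger_gap: 0.499
grip_force: 0.0
```

```bash
python3 -m inch '[{"fingers":0.5,"offset":[-0.5,0,2],"twist":[0,0,0]},{"fingers":0.5,"offset":[0,0,2.5],"twist":[0,0,0]},{"fingers":0.5,"offset":[0,0,2.5],"twist":[0,0,0]},{"fingers":0.5,"offset":[0,0,2],"twist":[0,0,0]},{"fingers":0.5,"offset":[0,0,1.6],"twist":[0,0,0]},{"fingers":0.5,"offset":[0,0,0],"twist":[0,0,0]},{"fingers":0,"offset":[0,0,0],"twist":[0,0,0]},{"fingers":0,"offset":[0,0,0],"twist":[0,0,0]},{"fingers":0,"offset":[0,0,0],"twist":[0,0,0]},{"fingers":0,"offset":[0,0,0],"twist":[0,0,0]},{"fingers":0,"offset":[0,0,0],"twist":[0,0,0]},{"fingers":0,"offset":[0,0,0],"twist":[0,0,0]}]'
```

```text
time: 9.58
eef_pos: [0.4462, -0.1517, 0.0721]
tcp_rot: [3.139, -0.004, -0.027]
force: [1.0, 0.4, 7.5]
finger_gap: 0.186
grip_force: 58.6
```

```bash
python3 -m inch '[{"fingers":0,"offset":[0,0,-0.25],"twist":[0,0,0]},{"fingers":0,"offset":[0,-1.2,0],"twist":[0,0,0]},{"fingers":0,"offset":[0,-1.2,0],"twist":[0,0,0]},{"fingers":0,"offset":[0,-1.2,0],"twist":[0,0,0]},{"fingers":0,"offset":[0,-1.2,0],"twist":[0,0,0]},{"fingers":0,"offset":[0,-1.2,0],"twist":[0,0,0]},{"fingers":0,"offset":[0,0,0],"twist":[0,0,0]},{"fingers":0,"offset":[0,0,0],"twist":[0,0,0]}]'
for i in 1; do python3 -m inch '[{"fingers":0,"offset":[0,-0.5,0],"twist":[0,0,0]},{"fingers":0,"offset":[0,0,0],"twist":[0,0,0]}]'; python3 -m inch '[{"fingers":0,"offset":[0,-0.4,0],"twist":[0,0,0]},{"fingers":0,"offset":[0,0,0],"twist":[0,0,0]}]'; python3 -m inch '[{"fingers":0,"offset":[0,-0.3,0],"twist":[0,0,0]},{"fingers":0,"offset":[0,0,0],"twist":[0,0,0]}]'; python3 -m inch '[{"fingers":0,"offset":[0,-0.3,0],"twist":[0,0,0]},{"fingers":0,"offset":[0,0,0],"twist":[0,0,0]}]'; python3 -m inch '[{"fingers":0,"offset":[0,-0.3,0],"twist":[0,0,0]},{"fingers":0,"offset":[0,0,0],"twist":[0,0,0]}]'; done
```

```text
time: 10.25
eef_pos: [0.448, -0.0902, 0.0724]
tcp_rot: [3.141, -0.004, -0.027]
force: [9.5, 1.0, -16.5]
finger_gap: 0.186
grip_force: 61.8
time: 10.42
eef_pos: [0.4481, -0.0859, 0.0724]
tcp_rot: [3.141, -0.004, -0.027]
force: [9.3, 0.3, -17.6]
finger_gap: 0.189
grip_force: 61.8
time: 10.58
eef_pos: [0.4482, -0.0825, 0.0724]
tcp_rot: [3.14, -0.004, -0.027]
force: [8.0, -4.4, -17.5]
finger_gap: 0.187
grip_force: 61.8
time: 10.75
eef_pos: [0.4483, -0.0796, 0.0724]
tcp_rot: [3.14, -0.004, -0.027]
force: [8.1, -2.2, -17.2]
finger_gap: 0.184
grip_force: 61.8
time: 10.92
eef_pos: [0.4484, -0.076, 0.0724]
tcp_rot: [3.141, -0.004, -0.028]
force: [9.4, 2.7, -16.4]
finger_gap: 0.186
grip_force: 61.9
time: 11.08
eef_pos: [0.4485, -0.0729, 0.0724]
tcp_rot: [3.141, -0.004, -0.028]
force: [9.3, 0.2, -17.2]
finger_gap: 0.189
grip_force: 61.8
```

```bash
python3 -m inch '[{"fingers":0,"offset":[0.1,-0.3,0.17],"twist":[0,0,0]},{"fingers":0,"offset":[0,-0.8,0],"twist":[0,0,0]},{"fingers":0,"offset":[0,-1,0],"twist":[0,0,0]},{"fingers":0,"offset":[0,-1,0],"twist":[0,0,0]},{"fingers":0,"offset":[0,-1,0],"twist":[0,0,0]},{"fingers":0,"offset":[0,-0.6,0],"twist":[0,0,0]},{"fingers":0,"offset":[0,0,0],"twist":[0,0,0]},{"fingers":0,"offset":[0,0,0],"twist":[0,0,0]}]'
python3 -m inch '[{"fingers":0,"offset":[0,-0.5,0],"twist":[0,0,0]},{"fingers":0,"offset":[0,0,0],"twist":[0,0,0]},{"fingers":0,"offset":[0,0,0],"twist":[0,0,0]}]'; python3 -m inch '[{"fingers":0,"offset":[0,-0.4,0],"twist":[0,0,0]},{"fingers":0,"offset":[0,0,0],"twist":[0,0,0]},{"fingers":0,"offset":[0,0,0],"twist":[0,0,0]}]'; python3 -m inch '[{"fingers":0,"offset":[0,-0.2,0],"twist":[0,0,0]},{"fingers":0,"offset":[0,0,0],"twist":[0,0,0]},{"fingers":0,"offset":[0,0,0],"twist":[0,0,0]}]'; python3 -m inch '[{"fingers":0,"offset":[0,-0.2,0],"twist":[0,0,0]},{"fingers":0,"offset":[0,0,0],"twist":[0,0,0]},{"fingers":0,"offset":[0,0,0],"twist":[0,0,0]}]'
```

```text
time: 11.75
eef_pos: [0.45, -0.0251, 0.0721]
tcp_rot: [3.141, -0.003, -0.026]
force: [1.0, 1.3, 6.7]
finger_gap: 0.19
grip_force: 64.4
time: 12.0
eef_pos: [0.4501, -0.0203, 0.0721]
tcp_rot: [3.141, -0.003, -0.027]
force: [0.5, 0.5, 6.8]
finger_gap: 0.187
grip_force: 64.4
time: 12.25
eef_pos: [0.4502, -0.0166, 0.0721]
tcp_rot: [3.141, -0.003, -0.027]
force: [-0.5, 0.2, 6.5]
finger_gap: 0.188
grip_force: 64.3
time: 12.5
eef_pos: [0.4502, -0.0152, 0.0721]
tcp_rot: [3.14, -0.003, -0.026]
force: [0.1, -3.5, 6.0]
finger_gap: 0.184
grip_force: 64.3
time: 12.75
eef_pos: [0.4503, -0.0133, 0.0721]
tcp_rot: [3.14, -0.003, -0.027]
force: [-1.0, -3.1, 4.6]
finger_gap: 0.188
grip_force: 64.3
```

```bash
for i in 1; do python3 -m inch '[{"fingers":0,"offset":[0,-0.2,0],"twist":[0,0,0]},{"fingers":0,"offset":[0,0,0],"twist":[0,0,0]},{"fingers":0,"offset":[0,0,0],"twist":[0,0,0]}]'; python3 -m inch '[{"fingers":0,"offset":[0,-0.15,0],"twist":[0,0,0]},{"fingers":0,"offset":[0,0,0],"twist":[0,0,0]},{"fingers":0,"offset":[0,0,0],"twist":[0,0,0]}]'; python3 -m inch '[{"fingers":0,"offset":[0,-0.15,0],"twist":[0,0,0]},{"fingers":0,"offset":[0,0,0],"twist":[0,0,0]},{"fingers":0,"offset":[0,0,0],"twist":[0,0,0]}]'; python3 -m inch '[{"fingers":0,"offset":[0,-0.15,0],"twist":[0,0,0]},{"fingers":0,"offset":[0,0,0],"twist":[0,0,0]},{"fingers":0,"offset":[0,0,0],"twist":[0,0,0]}]';  done
```

```text
time: 13.0
eef_pos: [0.4503, -0.0113, 0.0721]
tcp_rot: [3.14, -0.003, -0.027]
force: [0.7, -2.4, 5.7]
finger_gap: 0.184
grip_force: 64.3
time: 13.25
eef_pos: [0.4503, -0.0098, 0.0721]
tcp_rot: [3.14, -0.003, -0.027]
force: [-0.4, -2.6, 6.8]
finger_gap: 0.184
grip_force: 64.3
time: 13.5
eef_pos: [0.4504, -0.0079, 0.0721]
tcp_rot: [3.141, -0.003, -0.027]
force: [0.3, -0.7, 7.1]
finger_gap: 0.186
grip_force: 64.3
time: 13.75
eef_pos: [0.4505, -0.0052, 0.0721]
tcp_rot: [-3.14, -0.003, -0.028]
force: [1.1, 6.9, 6.7]
finger_gap: 0.188
grip_force: 64.4
```

```bash
for i in 1; do python3 -m inch '[{"fingers":0,"offset":[0,-0.1,0],"twist":[0,0,0]},{"fingers":0,"offset":[0,0,0],"twist":[0,0,0]},{"fingers":0,"offset":[0,0,0],"twist":[0,0,0]}]'; python3 -m inch '[{"fingers":0,"offset":[0,-0.1,0],"twist":[0,0,0]},{"fingers":0,"offset":[0,0,0],"twist":[0,0,0]},{"fingers":0,"offset":[0,0,0],"twist":[0,0,0]}]'; python3 -m inch '[{"fingers":0,"offset":[0,-0.1,0],"twist":[0,0,0]},{"fingers":0,"offset":[0,0,0],"twist":[0,0,0]},{"fingers":0,"offset":[0,0,0],"twist":[0,0,0]}]';  done
```

```text
time: 14.0
eef_pos: [0.4505, -0.0042, 0.0721]
tcp_rot: [-3.14, -0.003, -0.027]
force: [1.8, 5.1, 6.5]
finger_gap: 0.189
grip_force: 64.4
time: 14.25
eef_pos: [0.4506, -0.0037, 0.0721]
tcp_rot: [-3.141, -0.003, -0.027]
force: [-0.1, 2.1, 6.4]
finger_gap: 0.187
grip_force: 64.3
time: 14.5
eef_pos: [0.4506, -0.0032, 0.0721]
tcp_rot: [3.141, -0.003, -0.027]
force: [0.4, -0.7, 5.3]
finger_gap: 0.183
grip_force: 64.3
```

```bash
python3 -m inch '[{"fingers":0,"offset":[0,0,0],"twist":[0,0,0]},{"fingers":0,"offset":[0,0,0],"twist":[0,0,0]},{"fingers":0,"offset":[0,0,0],"twist":[0,0,0]}]'; python3 ang.py 4; python3 -c "
import cv2
a=cv2.imread('pics/scene4.png')[100:260,180:380];b=cv2.imread('pics/top4.png')[100:260,230:430]
import numpy as np;cv2.imwrite('pics/f.png',cv2.resize(np.hstack([a,b]),None,fx=2,fy=2,interpolation=cv2.INTER_CUBIC))"
```

```text
time: 14.75
eef_pos: [0.4506, -0.0032, 0.0721]
tcp_rot: [3.141, -0.003, -0.027]
force: [0.5, -0.5, 5.8]
finger_gap: 0.191
grip_force: 64.3
tcp x -0.060272920100924346
scene 962 948 angle 1.5708678888521346 x mean 0.04547936016331862 [0.04099304 0.02512185 0.10024854] [0.05102402 0.09994459 0.16997591]
scene bar 102 [0.04849553 0.04664302 0.21411971] [0.04396375 0.02036259 0.2008086 ] [0.05626741 0.05793045 0.22009557]
top bar 353 [0.04955738 0.00118712 0.21724511] [ 0.04547816 -0.05423622  0.20030907] [0.05613808 0.05652849 0.22159399]
```

View pics/f.png

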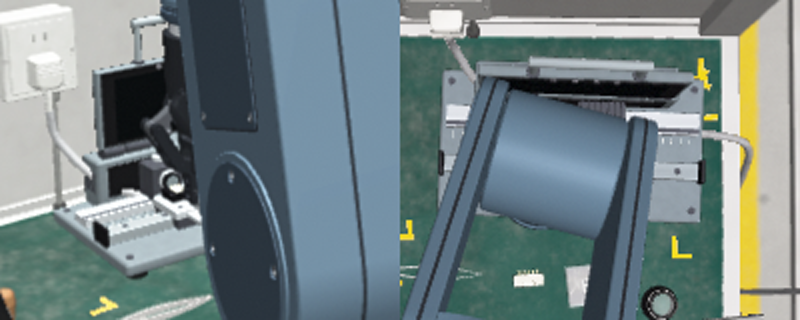

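The final view shows the screen upright, with its left edge at about (95-165, 65-155) in the crop. The carriage is under the round lens at (172,182). The forces also match the middle of the notch, so I'm handing it in.

```bash
python3 -c "
from cell import *
print(finish_job())"
```

```text
the job is handed in; nothing more can be done
None
```

The job is handed in with no verdict returned: the screen stands upright (measured about 1.57 rad) and is released, the carriage is clicked into the camera block's notch with the fingers still gripping the knob, and no move touched the loose things.

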